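Lever open the cap case and snap the cap on the valve

TASK

Use the flat opening blade, not the fingers, to lever up the lid of the small hinged case and swing it wide open, to about upright, then lay the blade back down flat on the bench. Take the orange snap cap out of the case and press it upright onto the brass stud on top of the green valve until it clicks, then keep pressing past the click so that the black rubber seal under it is firmly squeezed. Finish while still holding the cap and pushing it down; do not let go, and leave the other things on the bench where they are.

Things in the scene. Friction and masses are not known exactly. Their poses are not given: they have to be found in the camera images.
- case: Blue open-topped plastic case fixed to the bench, 140 x 140 mm, 58 mm high, walls 4 mm, inner floor 4 mm above the bench. Origin: centre of its underside. Its front with the pry slot faces its own -x; the lid hinge is along its +x top edge. It stands to the left or the right of the blade, the valve on the other side.
- lid (a joint): Hinge angle of the grey lid, rad: 0 closed, grows as it swings up and back, stop at 1.9. The hinge is stiff, the lid stays wherever it is left; lifting at the lip takes about 1 N.
- lid_lip (a point): Middle of the front edge of the lid's underside (yellow strip on top of the lid there). The lid is a 5 mm plate, 142 mm wide, 156 mm from hinge axis to this edge, and overhangs the case's front by 14 mm. Below the overhang a 100 mm wide ledge sticks out 15 mm from the case's front and leaves a slot 11 mm high and 14 mm deep, open at the front and ends, for the blade. Axes as the lid's: -x from hinge to lip.
- lid_hinge (a point): Middle of the lid's hinge axis, at the case's rear top edge, 58 mm above the bench; the hinge runs along the case's y.
- blade_grip (a point): Where to grip the opening blade: on its wooden handle, half-way up, 22 mm behind the handle's front end and close to the centre of mass (mass about 100 g). Handle 90 long, 22 wide, 26 mm high, lying on the bench; this point is 13 mm above the tool's underside. x axis points along the tool to the tip, z up.
- blade_tip (a point): Middle of the blade's free end, half-way through its thickness, 102 mm ahead of blade_grip along x. The steel blade is 80 long, 30 wide, 3 mm thick, level, at half the handle's height.
- cap_center (a point): Centre of the orange snap cap (half-way up), standing upright inside the case; 48 mm high in all, mass about 45 g. Lower skirt 48 mm across and 26 mm high, open below; above it a grip knob 30 mm across and 22 mm high, with a flat shoulder 9 mm wide round it on which fingertips can bear. z up along the cap.
- cap_bottom (a point): Centre of the cap's open lower edge, 24 mm below cap_center. The opening is 30 mm across.
- stud_top (a point): Top centre of the brass stud on the green valve (fixed to the bench on a 120 mm base plate; side flanges reach 75 mm above the bench, the stud top 110.5 mm). The stud is 26 mm across with a tapered top, and carries four spring balls spread to 34 mm, centred 8.5 mm below this point. Pushing the cap over it takes up to about 10 N, then the force drops as the cap clicks home: cap_bottom is then about 16 mm below this point, on the seal. z up.
- seal (a joint): How far the black rubber seal ring (47 mm across, round the foot of the stud) is squeezed down, m: 0 free, springy at about 3 N per mm, bottoms at 0.004. The clicked cap alone squeezes it by about 0.5 to 0.8 mm.
- coupling: Bystander, to be left alone: plain steel pipe coupling (ring) 56 mm across, 40 mm high. Origin: middle of its underside.
- tin: Bystander, to be left alone: aluminium tin 66 mm across, 100 mm high. Origin: middle of its underside.
- jar: Bystander, to be left alone: white jar with red lid, 60 mm across, 85 mm high. Origin: middle of its underside.
- flange: Bystander, to be left alone: dark steel pipe flange 100 mm across, 38 mm high. Origin: middle of its underside.
- carton: Bystander, to be left alone: small cardboard carton 100 x 75 x 60 mm. Origin: middle of its underside.
- collar: Bystander, to be left alone: brass collar (ring) 68 mm across, 22 mm high. Origin: middle of its underside.
There are look-alikes about, which are no part of the job. Of the things that look like the part that bears blade_grip, take the one that is farthest to the robot's right at the start. What is shaped like the part that bears stud_top but purple is not meant.

How it is judged:
By the outcome, as a careful person would: the job done as asked, in the order asked, and still so for the second after the job is handed in, while the arm keeps its last pose, push and grip.
It also fails if it takes over 72 s, if anything falls off the work surface, if the arm or the gripper's body presses on something with over 40 N, if the wrist force passes 120 N, or if a joint passes its speed limit or range.

ROBOT

A 6-joint arm with a two-finger parallel gripper is mounted at the origin on the work surface. World frame = base frame: x ahead of the robot, y to its left, z up, the work surface at z = 0. Lengths are in m, angles in rad, forces in N, time in s.
With the tool pointing down it reaches from about 0.4 to 0.825 m from the base axis. Payload 7 kg.
Tool frame: the origin (TCP) lies on the centre line of the jaws, within the pads' length; the fingertips stand 11 mm ahead of it and the grasp point (between the pads) lies 8 mm behind it; z points along the fingers, y is the direction in which the jaws open and shut (so a half turn about z gives the same grasp; the last joint's range is limited). The gripper opens to 88 mm and grips with 3 to 60 N. Pads are 19 mm wide; open, the fingers measure 130 mm over their backs; the gripper's body (78 mm by 193 mm) begins 47 mm behind the grasp point.
Start: joints at [1.556, 0.359, 0.012, 0, -1.224, -0.288], TCP at [0.201, 0.644, 0.238] pointing down, gripper open.
Joint ranges: [-3.07, 3.07], [-1.43, 2.12], [-1.02, 1.25], [-3.03, 1.67], [-3.05, -0], [-3.03, 3.03]. Speed limits (rad/s): [2.39, 2.39, 3.01, 3.14, 3.14, 3.14].

INTERFACE

Orientations are given as [roll, pitch, yaw] about the fixed x, y, z axes, in that order (R = Rz(yaw) Ry(pitch) Rx(roll)).
In Python, from station import * gives the robot as it stands.
- The arm moves only by the tool play_rows, never from a script. Its argument "targets" is a list of rows, each a list of 7 numbers: the turn, a rotation vector about the world's x, y, z in rad, then the shift along the world's x, y, z in m, then the opening, from 0 (shut) to 1 (fully open). A call has 1 to 12 rows; each row shifts and turns the pose as measured when the row begins; what a row does not reach is not made up. A row lasts 1/8 s, in which the tool goes at most 62.5 mm and 10.7 degrees, less where a joint would pass 70% of its speed; a pose out of reach is approached as far as the arm can. A call is refused whole if a number of a shift passes 0.0625 or a number of a turn 0.188, either way. A call with a gripper value outside its range is refused whole. The fingers move at their own pace and stop on an object; "grip_force" is the grip in N (left out, the last holds). Time passes only in rows, so rows that do not move let the fingers close. It gives the time, the measured TCP pose, the force and the opening at its end, in the units of the state.
- get_state(): the state, without advancing time (a new reading comes with each control period).
- grab_frame(name): name is "side" or "top"; returns (picture, depth): 384x512x3 uint8, blue, green, red; 384x512 float32, m along the optical axis (not along the pixel's ray), 0 where there is no reading.
- camera_params(name): a dict with "camera_matrix" (3x3 intrinsics, pixels), "extrinsics" (4x4, takes a point from world to camera coordinates). Camera axes: x right, y up, looking along -z (the intrinsics and any distortion apply to the point x, -y, -z); pixel columns grow to the right and rows downward; lengths in m; the calibration is good to about 2 mm. A picture is of the moment at which its call begins. camera_params takes no time and is no camera call.
- job_done(): hands the job in, once; it reports no verdict.
The state is a dict: "t": time; "q": joint angles; "qd": joint speeds; "joint_efforts": joint torques, N m; "eef_pos": TCP position; "ee_rot": TCP orientation; "force": force on the tool from outside, world axes, zero at the start; "moment": the same for the moment, N m; "width": finger opening in m.
Only numpy, scipy, OpenCV 4.12 (cv2) and the standard library are available. Lean on these libraries where they do the work, as an engineer would, in place of code of your own. Each camera call takes 0.05 s, during which the arm holds its last target.

## Working session

There is one attempt and no reset: what is moved stays moved. The work goes in short steps, Python scripts to look and compute and a tool call to move; the robot and the scene stay as the last step left them, time stands still between calls to the robot, and variables do not carry over. Pictures are saved under pics/ and viewed, and the job is handed in when it is done.

Besides the shell and the picture viewer there is one more tool, called after "Emit:" as name([rows], argument=value, ...), one row to a line, values as JSON. play_rows: Moves the arm, as the interface text tells. Its arguments: {"type":"object","properties":{"targets":{"type":"array","items":{"type":"array","items":{"type":"number"}}},"grip_force":{"type":"number"}},"required":["targets"]}

```bash
ls; mkdir -p pics
python3 - <<'E'
from station import *
import cv2,numpy as np
print(get_state())
for n in("side","top"):
    p,d=grab_frame(n); cv2.imwrite(f"pics/{n}0.png",p); np.save(f"pics/{n}0.npy",d); print(camera_params(n))
E
```

```text
pics
{'t': 0.0, 'q': array([ 1.55609843e+00,  3.59380286e-01,  1.10714831e-02, -3.48189749e-04,
       -1.22409545e+00, -2.88056960e-01]), 'qd': array([ 5.32816478e-04,  4.10086742e-04, -4.26833827e-04, -7.30864394e-05,
        3.70941966e-04,  1.19105972e-03]), 'joint_efforts': array([ 5.02512721e-04, -5.82715523e+01,  2.93049198e+01,  6.99704692e+00,
        6.81616933e-03, -1.63081031e-04]), 'eef_pos': array([0.20116428, 0.64384062, 0.23663279]), 'ee_rot': array([ 3.13995798e+00, -1.43005274e-04, -3.02873316e-01]), 'force': array([-0.05940161,  0.19585903,  0.03913656]), 'moment': array([-0.01655004,  0.0425362 ,  0.01008451]), 'width': 0.08742631825575534}
{'camera_matrix': array([[463.84932207,   0.        , 251.64125033],
       [  0.        , 463.84932207, 197.48930428],
       [  0.        ,   0.        ,   1.        ]]), 'extrinsics': array([[ 0.78342433, -0.62146714,  0.00499103, -0.45218051],
       [ 0.34846591,  0.44589906,  0.82446682, -0.26846994],
       [-0.51460453, -0.64416816,  0.56588829, -0.9345788 ],
       [ 0.        ,  0.        ,  0.        ,  1.        ]])}
{'camera_matrix': array([[384.0852343 ,   0.        , 256.39055258],
       [  0.        , 384.0852343 , 196.1979757 ],
       [  0.        ,   0.        ,   1.        ]]), 'extrinsics': array([[ 2.25208391e-02, -9.99745957e-01,  9.12387625e-04,
         8.16415320e-03],
       [ 9.91199809e-01,  2.24473815e-02,  1.30457099e-01,
        -5.72214282e-01],
       [-1.30444438e-01, -2.03364490e-03,  9.91453535e-01,
        -1.26070181e+00],
       [ 0.00000000e+00,  0.00000000e+00,  0.00000000e+00,
         1.00000000e+00]])}
```

View pics/top0.png

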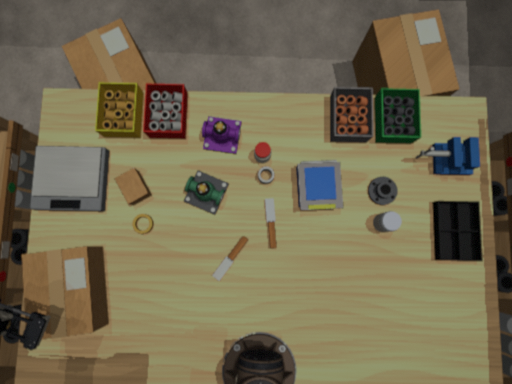

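View pics/side0.png

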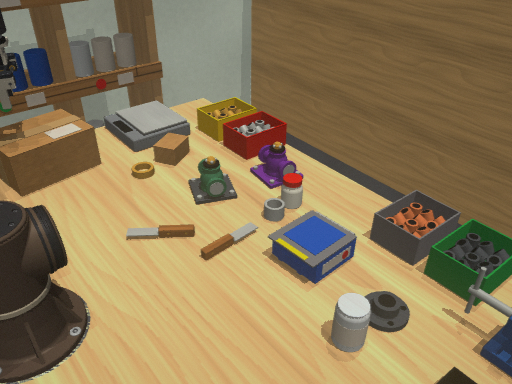

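The top view shows the right-hand blade (handle about (271,235), tip (269,200)), the case at (320,187) with its yellow lip towards the robot, the green valve at (206,190), and the coupling and jar around (265,165).

```bash
cat > h.py <<'E'
from station import *
import cv2,numpy as np
def load(n,k): return cv2.imread(f"pics/{n}{k}.png"),np.load(f"pics/{n}{k}.npy")
def proj(n,P):
    c=camera_params(n);K=c["camera_matrix"];E=c["extrinsics"]
    p=E[:3,:3]@np.asarray(P,float)+E[:3,3]; p=p*[1,-1,-1]; u=K@p; return u[:2]/u[2]
def ray(n,u,v):
    c=camera_params(n);K=c["camera_matrix"];E=c["extrinsics"]
    d=np.array([(u-K[0,2])/K[0,0],-(v-K[1,2])/K[1,1],-1.]);R=E[:3,:3]
    return -R.T@E[:3,3],R.T@d
def atz(n,u,v,z):
    o,d=ray(n,u,v);return o+d*(z-o[2])/d[2]
def atd(n,u,v,dep):
    o,d=ray(n,u,v);return o+d*dep[int(round(v)),int(round(u))]
def crop(n,k,x0,y0,w,h,s,out):
    p,_=load(n,k);c=cv2.resize(p[y0:y0+h,x0:x0+w],None,fx=s,fy=s,interpolation=cv2.INTER_CUBIC);cv2.imwrite(out,c)
def snap(k):
    for n in("side","top"):
        p,d=grab_frame(n);cv2.imwrite(f"pics/{n}{k}.png",p);np.save(f"pics/{n}{k}.npy",d)
E
python3 - <<'E'
from h import *
crop("top",0,180,130,180,130,4,"pics/c1.png")
crop("side",0,120,140,250,150,3,"pics/c2.png")
E
```

```text
(no output)
```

View pics/c1.png

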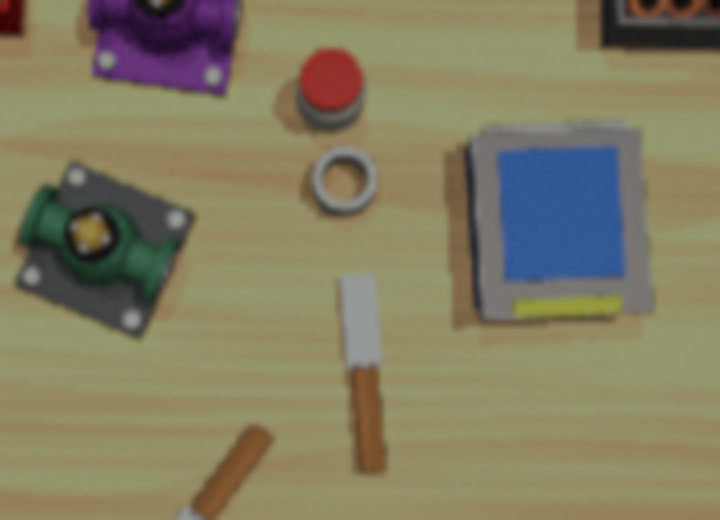

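View pics/c2.png

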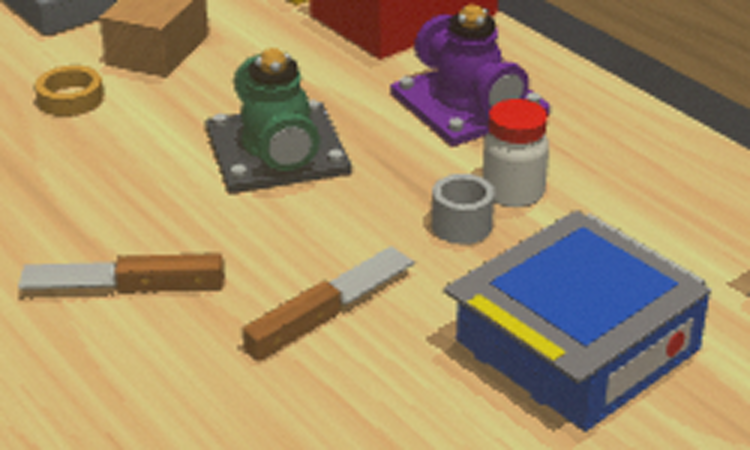

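Run:
```python
from h import *
p,d=load("top",0)
f=lambda x,y:(180+x/4-.375,130+y/4-.375)
def sh(name,pts,z):
    for q in pts:
        u,v=f(*q);print(name,q,atz("top",u,v,z).round(4),atd("top",u,v,d).round(4))
sh("lid",[(478,125),(640,125),(652,313),(483,318)],.063)
sh("strip",[(515,299),(620,296),(622,313),(516,318)],.063)
sh("lidc",[(560,210)],.063)
sh("bladetip",[(342,274),(375,273),(349,366),(381,362)],.0145)
sh("handle",[(352,368),(377,366),(357,470),(384,468)],.026)
sh("stud",[(92,232)],.1105)
sh("base",[(75,163),(193,213),(139,336),(18,284)],.01)
sh("coupl",[(344,181)],.04)
sh("jar",[(331,78)],.085)
# side
d2=load("side",0)[1]
f2=lambda x,y:(120+x/3-.33,140+y/3-.33)
def s2(name,pts,z):
    for q in pts:
        u,v=f2(*q);print("S",name,q,atz("side",u,v,z).round(4),atd("side",u,v,d2).round(4))
s2("lid",[(446,291),(583,380),(708,288),(578,211)],.063)
s2("strip",[(470,298),(558,357)],.063)
s2("stud",[(273,55)],.1105)
s2("tip",[(388,250),(412,265)],.0145)
s2("handle",[(333,283),(345,302),(245,335),(257,346)],.026)
```

```text
lid (478, 125) [ 0.6912 -0.1196  0.063 ] [ 0.705  -0.1261  0.003 ]
lid (640, 125) [ 0.6943 -0.2554  0.063 ] [ 0.7094 -0.2695 -0.002 ]
lid (652, 313) [ 0.5361 -0.2644  0.063 ] [ 0.5422 -0.2774  0.0051]
lid (483, 318) [ 0.5288 -0.125   0.063 ] [ 0.5288 -0.125   0.0628]
strip (515, 299) [ 0.5452 -0.1513  0.063 ] [ 0.5453 -0.1515  0.0619]
strip (620, 296) [ 0.5496 -0.238   0.063 ] [ 0.5493 -0.2374  0.0659]
strip (622, 313) [ 0.5355 -0.2396  0.063 ] [ 0.5356 -0.2397  0.0628]
strip (516, 318) [ 0.5294 -0.1522  0.063 ] [ 0.5293 -0.1521  0.0639]
lidc (560, 210) [ 0.6205 -0.1884  0.063 ] [ 0.6203 -0.1881  0.0646]
bladetip (342, 274) [ 0.5689 -0.009   0.0145] [ 0.571  -0.0094 -0.0021]
bladetip (375, 273) [ 0.5704 -0.0374  0.0145] [ 0.5724 -0.0381 -0.0013]
bladetip (349, 366) [ 0.49   -0.0166  0.0145] [ 0.49   -0.0166  0.0141]
bladetip (381, 362) [ 0.494  -0.0438  0.0145] [ 0.4937 -0.0436  0.019 ]
handle (352, 368) [ 0.4876 -0.0188  0.026 ] [ 0.489  -0.0194  0.0046]
handle (377, 366) [ 0.4897 -0.0399  0.026 ] [ 0.4906 -0.0405  0.0134]
handle (357, 470) [ 0.4022 -0.0246  0.026 ] [ 0.4022 -0.0254
[... 722 characters left out ...]

S lid (578, 211) [ 0.6801 -0.1169  0.063 ] [ 0.6801 -0.1169  0.063 ]
S strip (470, 298) [ 0.5331 -0.1474  0.063 ] [ 0.5328 -0.1477  0.0633]
S strip (558, 357) [ 0.5396 -0.2386  0.063 ] [ 0.5384 -0.2397  0.0644]
S stud (273, 55) [0.5816 0.1903 0.1105] [0.5843 0.1945 0.1076]
S tip (388, 250) [ 0.5596 -0.011   0.0145] [ 0.5582 -0.0128  0.0163]
S tip (412, 265) [ 0.5628 -0.0401  0.0145] [ 0.577  -0.0229 -0.0031]
S handle (333, 283) [ 0.487  -0.0298  0.026 ] [ 0.4949 -0.0185  0.0148]
S handle (345, 302) [ 0.4801 -0.0555  0.026 ] [ 0.4872 -0.0458  0.016 ]
S handle (245, 335) [ 0.3939 -0.0394  0.026 ] [ 0.3954 -0.0368  0.0233]
S handle (257, 346) [ 0.3941 -0.0561  0.026 ] [ 0.3984 -0.0489  0.0186]
```

```bash
cat >> h.py <<'E'
def cloud(n,dep):
    c=camera_params(n);K=c["camera_matrix"];E=c["extrinsics"]
    v,u=np.mgrid[0:384,0:512]
    D=np.stack([(u-K[0,2])/K[0,0],-(v-K[1,2])/K[1,1],-np.ones_like(u,float)],-1)*dep[...,None]
    R=E[:3,:3];return (D-E[:3,3])@R
def rect(P,box,z0,z1,msk=None):
    m=(P[...,0]>box[0])&(P[...,0]<box[1])&(P[...,1]>box[2])&(P[...,1]<box[3])&(P[...,2]>z0)&(P[...,2]<z1)
    if msk is not None:m&=msk
    q=P[m]; return q,cv2.minAreaRect(q[:,:2].astype(np.float32))
E
python3 - <<'E'
from h import *
for n in("top","side"):
    p,d=load(n,0);P=cloud(n,d)
    hsv=cv2.cvtColor(p,cv2.COLOR_BGR2HSV)
    q,r=rect(P,(.5,.72,-.3,-.09),.055,.07);print(n,"lid",len(q),r,q.mean(0))
    yl=(hsv[...,0]>24)&(hsv[...,0]<34)&(hsv[...,1]>200)
    q,r=rect(P,(.5,.6,-.3,-.09),.056,.07,yl);print(n,"strip",len(q),r,q.mean(0))
    print(hsv[303//4+130,(560)//4+180] if n=="top" else '')
    bl=(abs(hsv[...,0].astype(int)-108)<10)&(hsv[...,1]>150)
    q,r=rect(P,(.5,.72,-.3,-.09),.059,.07,bl);print(n,"blue",len(q),r,q.mean(0))
    q,r=rect(P,(.38,.6,-.08,.02),.008,.03);print(n,"blade",len(q),r,q.mean(0))
    X=q[:,:2]-q[:,:2].mean(0);w,V=np.linalg.eigh(X.T@X);a=V[:,1]*np.sign(V[0,1]);s=X@a;print(a,np.arctan2(a[1],a[0]),s.min(),s.max())
    for (l,h)in((.09,.097),(.1,.106),(.106,.115)):
        q,r=rect(P,(.53,.64,.14,.25),l,h);print(n,"stud",l,len(q),r,q.mean(0) if len(q) else'')
E
```

```text
top lid 2017 ((0.6129960417747498, -0.18982882797718048), (0.1640729010105133, 0.14355403184890747), 3.969949960708618) [ 0.61090046 -0.18920167  0.064723  ]
top strip 0 ((0.0, 0.0), (0.0, 0.0), 0.0) [nan nan nan]
[ 31 141 150]
top blue 843 ((0.6181971430778503, -0.18858617544174194), (0.10381034016609192, 0.09480233490467072), 3.744208574295044) [ 0.61826947 -0.18871017  0.06505477]
top blade 376 ((0.4975813627243042, -0.016821682453155518), (0.19870802760124207, 0.05713316798210144), 3.4957845211029053) [ 0.48983432 -0.02950627  0.01981243]
[0.99529341 0.0969073 ] 0.0970596194320344 -0.0911558890415106 0.1071998029973815
top stud 0.09 71 ((0.5857566595077515, 0.19597961008548737), (0.043714456260204315, 0.04250999167561531), 2.366286039352417) [0.5845168  0.19623097 0.0947039 ]
top stud 0.1 16 ((0.5854330062866211, 0.19463813304901123), (0.026390070095658302, 0.028360145166516304), 37.72547149658203) [0.5852466  0.19290054 0.10379926]
top stud 0.106 48 ((0.5844611525535583, 0.19549138844013214), (0.023323392495512962, 0.022648394107818604), 24.380159378051758) [0.58462926 0.1949935
[... 590 characters left out ...]
62905502), 4.220822334289551) [ 0.47262929 -0.03490223  0.01859641]
[0.99147943 0.13026338] 0.13063461804400248 -0.07756303047527983 0.0959546675112295
side stud 0.09 73 ((0.5796504616737366, 0.1894492357969284), (0.033758744597435, 0.04249357059597969), 56.65849304199219) [0.57771547 0.18621702 0.0940723 ]
side stud 0.1 26 ((0.5794342160224915, 0.1894020289182663), (0.017237503081560135, 0.030854204669594765), 52.65583419799805) [0.57849768 0.18854177 0.10351913]
side stud 0.106 31 ((0.5825313925743103, 0.1921401470899582), (0.01728738471865654, 0.022010507062077522), 40.10094451904297) [0.58206598 0.19238536 0.10920612]<stdin>:7: RuntimeWarning: Mean of empty slice.
  ret = um.true_divide(
```

Run:
```python
from h import *
P=cloud("top",load("top",0)[1])
q=P[(P[...,2]>.1)&(P[...,1]<.75)&(P[...,1]>-.6)&(P[...,0]<.8)&(P[...,0]>.1)]
h,xe,ye=np.histogram2d(q[:,0],q[:,1],bins=[7,9],range=[[.1,.8],[-.3,.6]])
print(h.astype(int)); 
for x0 in np.arange(.1,.8,.1):
  print(round(x0,1),[round(float(q[(abs(q[:,0]-x0-.05)<.05)&(abs(q[:,1]-y-.05)<.05)][:,2].max(initial=0)),2) for y in np.arange(-.3,.75,.1)])
```

```text
[[   0    0  221  224    0    0    0    0 1355]
 [   0    0    0    0    0    0    0    0 1291]
 [   0    0    0    0    0    0    0    0  765]
 [   0    0    0  792    0    0    0    0    0]
 [   0    0    0    0   49   16    0    0    0]
 [   0    0    0    0    0    0    0    0    0]
 [   0    0    0    0   57    0    0    0    0]]
0.1 [0.0, 0.0, 0.26, 0.26, 0.0, 0.0, 0.0, 0.0, 0.34, 0.4, 0.14]
0.2 [0.0, 0.0, 0.0, 0.0, 0.0, 0.0, 0.0, 0.0, 0.34, 0.4, 0.14]
0.3 [0.0, 0.0, 0.0, 0.0, 0.0, 0.0, 0.0, 0.0, 0.14, 0.14, 0.14]
0.4 [0.0, 0.0, 0.0, 1.32, 0.0, 0.0, 0.0, 0.0, 0.0, 0.0, 0.0]
0.5 [0.0, 0.0, 0.0, 0.0, 0.12, 0.11, 0.0, 0.0, 0.0, 0.0, 0.0]
0.6 [0.0, 0.0, 0.0, 0.0, 0.0, 0.0, 0.0, 0.0, 0.0, 0.0, 0.0]
0.7 [0.0, 0.0, 0.0, 0.0, 0.11, 0.0, 0.0, 0.0, 0.0, 0.0, 0.0]
```

Emit:
play_rows([
  [0,0,0.032,0.025,-0.05,0,1],
  [0,0,0.032,0.025,-0.055,0,1],
  [0,0,0.032,0.025,-0.056,0,1],
  [0,0,0.032,0.025,-0.056,0,1],
  [0,0,0.032,0.022,-0.056,0,1],
  [0,0,0.032,0.022,-0.056,-0.01,1],
  [0,0,0.032,0.022,-0.056,-0.01,1],
  [0,0,0.032,0.022,-0.056,-0.01,1],
  [0,0,0.032,0.022,-0.056,-0.01,1],
  [0,0,0.032,0.022,-0.056,-0.01,1],
  [0,0,0.032,0.02,-0.056,-0.01,1],
  [0,0,0.032,0.015,-0.05,-0.01,1],
], grip_force=50)

```text
t: 1.6
eef_pos: [0.4697, -0.0322, 0.1621]
ee_rot: [3.138, -0.004, 0.101]
force: [0.6, -0.1, 0.8]
width: 0.0873
```

Emit:
play_rows([
  [0,0,-0.02,-0.002,0.002,-0.03,0.6],
  [0,0,0,0,0,-0.04,0.6],
  [0,0,0,0,0,-0.03,0.6],
  [0,0,0,0,0,-0.02,0.6],
  [0,0,0,0,0,0,0.6],
])

```text
t: 2.22
eef_pos: [0.4666, -0.0359, 0.0374]
ee_rot: [3.137, -0.001, 0.071]
force: [0.7, -0.8, -0.6]
width: 0.0528
```

Run:
```python
from h import *
snap(1)
crop("top",1,180,130,180,130,4,"pics/c3.png")
crop("side",1,120,140,250,150,3,"pics/c4.png")
s=get_state();print(s['eef_pos'],s['ee_rot'],s['force'],s['width'])
```

```text
[ 0.46799442 -0.03549824  0.03905366] [ 3.13786493 -0.00451337  0.07191595] [-0.00122498  0.70919386  0.9690128 ] 0.052547354553543646
```

View pics/c4.png

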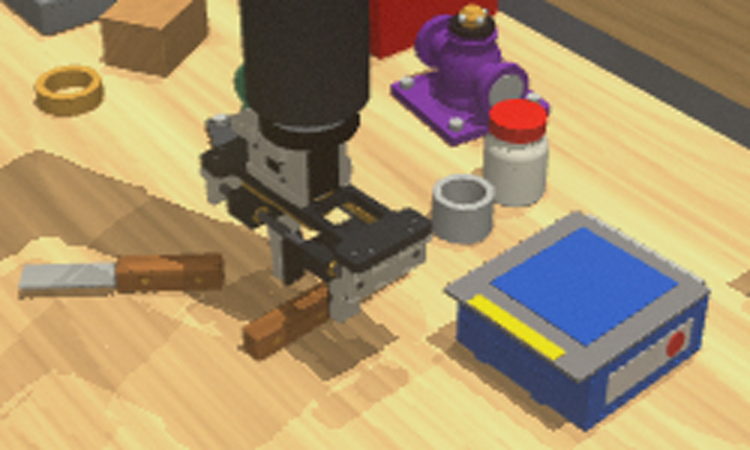

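View pics/c3.png

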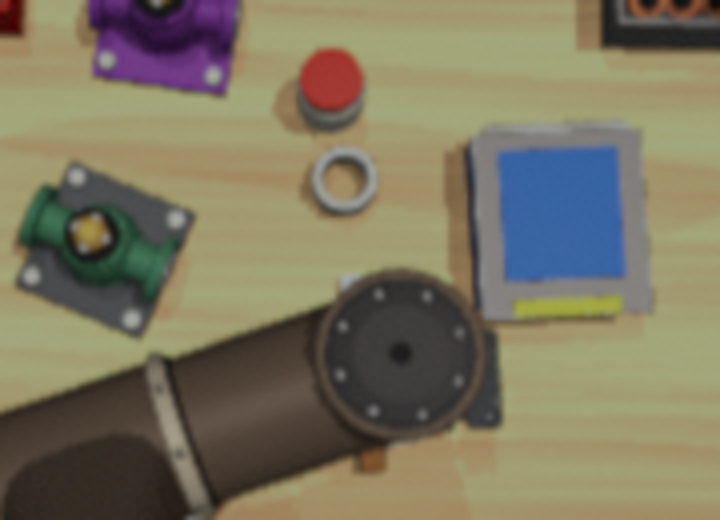

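Fingers straddle the handle (crop (290,310)) but sit a little high and about 5 mm to the right; I'll correct, lower and grip.

Emit:
play_rows([
  [0,0,0.008,0,0.005,-0.012,0.6],
  [0,0,0,0,0,-0.012,0.6],
  [0,0,0,0,0,0,0.6],
])

```text
t: 2.7
eef_pos: [0.4694, -0.0294, 0.0154]
ee_rot: [3.139, -0.009, 0.081]
force: [0.2, -0.7, 0.4]
width: 0.0528
```

Emit:
play_rows([
  [0,0,0,0,0,0,0],
  [0,0,0,0,0,0,0],
  [0,0,0,0,0,0,0],
  [0,0,0,0,0,0,0],
], grip_force=60)

```text
t: 3.2
eef_pos: [0.4698, -0.0293, 0.0159]
ee_rot: [3.139, -0.009, 0.081]
force: [0.0, 0.0, -0.7]
width: 0.0215
```

Emit:
play_rows([
  [0,0,0,-0.01,0,0.03,0],
  [0,0,0,-0.015,-0.01,0.04,0],
  [0,0,0,-0.02,-0.04,0.02,0],
  [0,0,0,-0.015,-0.05,0,0],
  [0,0,-0.015,-0.005,-0.05,0,0],
  [0,0,0,0,-0.025,-0.02,0],
  [0,0,0,0,0,-0.025,0],
  [0,0,0,0,0,0,0],
])

```text
t: 4.2
eef_pos: [0.4026, -0.2096, 0.0642]
ee_rot: [3.138, -0.014, 0.067]
force: [-1.1, 0.4, -1.4]
width: 0.0218
```

Run:
```python
from h import *
snap(2)
crop("top",2,240,150,130,100,6,"pics/c5.png")
crop("side",2,180,150,200,150,4,"pics/c6.png")
s=get_state();print(s['eef_pos'],s['ee_rot'],s['force'],s['width'])
```

```text
[ 0.40437792 -0.20936018  0.06588591] [ 3.13688587 -0.01715016  0.0683892 ] [-0.01943989 -0.18831984 -0.47203856] 0.02154978597397494
```

View pics/c5.png

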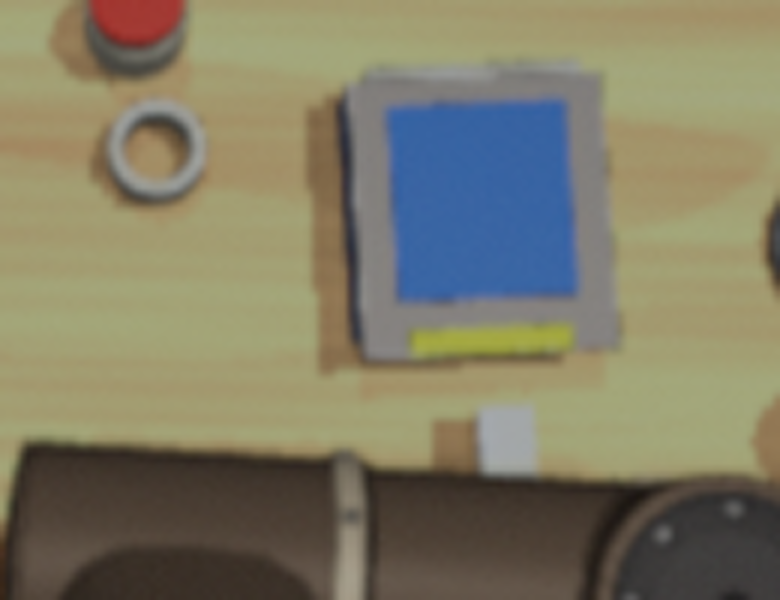

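View pics/c6.png

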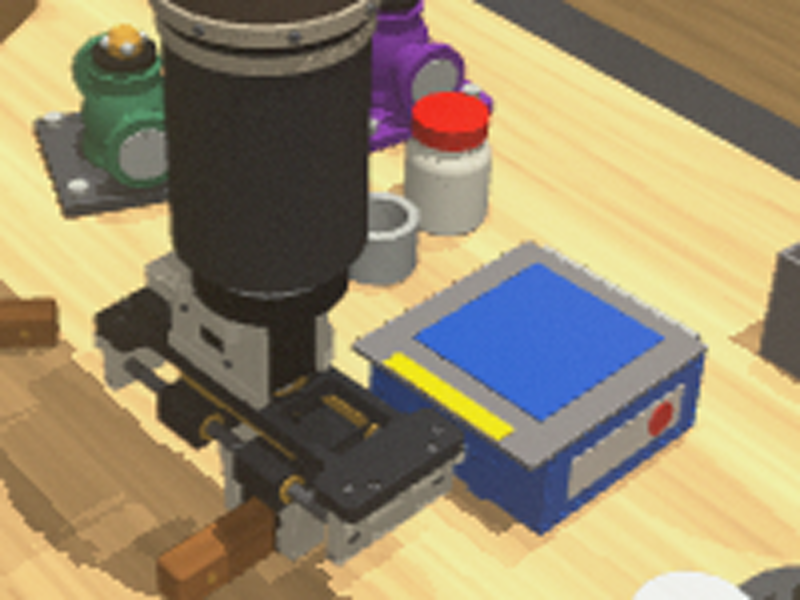

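Run:
```python
from h import *
d=load("top",2)[1]
f=lambda x,y:(240+x/6-.4,150+y/6-.4)
for q in[(478,407),(533,405),(506,420),(506,440),(506,460),(493,356),(412,356),(574,350)]:
    u,v=f(*q);print(q,atz("top",u,v,.063 if q[1]<400 else .066).round(4),atd("top",u,v,d).round(4))
P=cloud("top",d);q,r=rect(P,(.47,.52,-.23,-.18),.04,.09);print(len(q),r,q.mean(0),np.median(q[:,2]))
P=cloud("side",load("side",2)[1]);q,r=rect(P,(.47,.53,-.23,-.18),.04,.09);print(len(q),r,q.mean(0))
```

```text
(478, 407) [ 0.5025 -0.1868  0.066 ] [ 0.5078 -0.1978 -0.0009]
(533, 405) [ 0.5043 -0.2169  0.066 ] [ 5.097e-01 -2.293e-01 -4.000e-04]
(506, 420) [ 0.4958 -0.2022  0.066 ] [ 0.4959 -0.2025  0.0639]
(506, 440) [ 0.4848 -0.2021  0.066 ] [ 0.485  -0.2027  0.063 ]
(506, 460) [ 0.4739 -0.2021  0.066 ] [ 0.4739 -0.202   0.0665]
(493, 356) [ 0.531  -0.1955  0.063 ] [ 0.533  -0.1988  0.0441]
(412, 356) [ 0.53  -0.151  0.063] [ 0.5302 -0.1512  0.0616]
(574, 350) [ 0.5354 -0.2401  0.063 ] [ 0.5356 -0.2405  0.061 ]
92 ((0.4863150119781494, -0.20389892160892487), (0.02987685240805149, 0.030369270592927933), 2.053910255432129) [ 0.48603114 -0.20283177  0.06537996] 0.06564131446293175
18 ((0.5287826657295227, -0.2011311948299408), (0.002698894590139389, 0.036413948982954025), 4.720067501068115) [ 0.52877488 -0.19745844  0.06158358]
```

Emit:
play_rows([
  [0,0.006,0,0,0.004,-0.01,0],
  [0,0,0,0,0,0,0],
  [0,0,0,0,0,0,0],
])

```text
t: 4.68
eef_pos: [0.4061, -0.2042, 0.0571]
ee_rot: [3.137, -0.014, 0.071]
force: [0.6, 0.6, -0.4]
width: 0.0215
```

Emit:
play_rows([
  [0,0,0,0.008,0.001,-0.002,0],
  [0,0,0,0.008,0.001,0,0],
  [0,0,0,0.008,0,0,0],
  [0,0,0,0,0,0,0],
])

```text
t: 5.18
eef_pos: [0.4329, -0.2019, 0.0556]
ee_rot: [3.136, -0.016, 0.072]
force: [-0.1, -0.8, -1.4]
width: 0.0215
```

Run:
```python
from h import *
snap(3)
crop("top",3,290,180,80,60,10,"pics/c7.png")
crop("side",3,230,190,120,90,6,"pics/c8.png")
s=get_state();print(s['eef_pos'],s['ee_rot'],s['force'],s['width'])
P=cloud("top",load("top",3)[1]);q,r=rect(P,(.47,.523,-.23,-.17),.04,.09);print(len(q),r,q.mean(0),np.median(q[:,2]))
```

```text
[ 0.43192519 -0.20185139  0.0554125 ] [ 3.13670644 -0.0148899   0.07132153] [ 0.15300766 -0.33820362 -1.65195858] 0.021757013421730004
52 ((0.5132520794868469, -0.19469203054904938), (0.016789382323622704, 0.02816648595035076), 1.0541467666625977) [ 0.51355102 -0.19471233  0.05560596] 0.05540521640306231
```

View pics/c7.png

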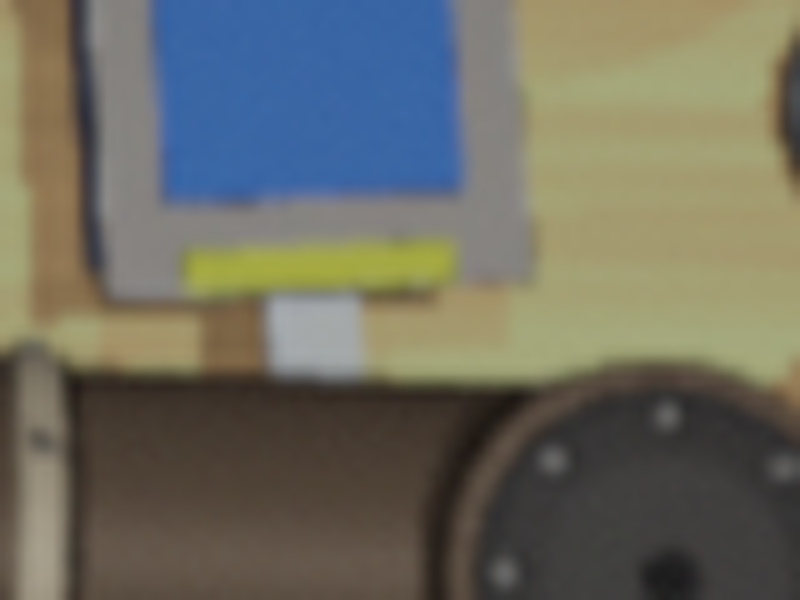

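View pics/c8.png

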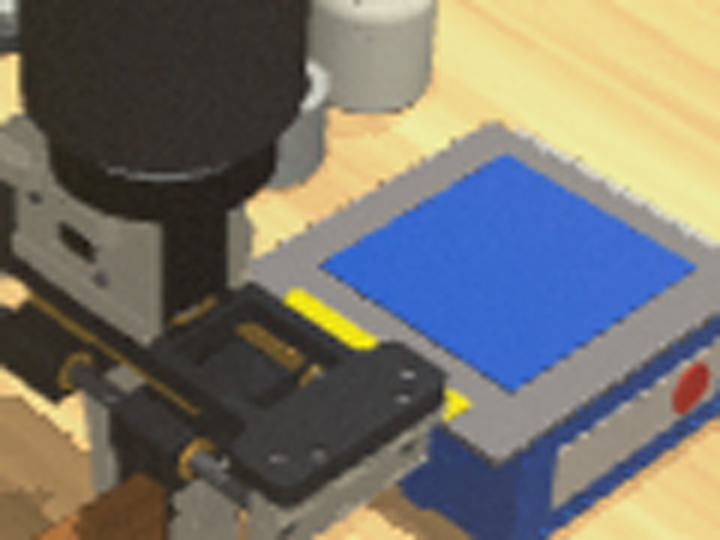

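Emit:
play_rows([
  [0,0,0,0.005,0,0,0],
  [0,0,0,0.004,0,0,0],
  [0,0,0,0,0,0,0],
])

```text
t: 5.65
eef_pos: [0.4412, -0.202, 0.0554]
ee_rot: [3.137, -0.015, 0.071]
force: [-0.9, -0.1, -1.3]
width: 0.0214
```

Emit:
play_rows([
  [0,0,0,0,0,0.006,0],
  [0,0,0,0.001,0,0.012,0],
  [0,0,0,0.002,0,0.0145,0],
  [0,0,0,0.004,0,0.014,0],
  [0,0,0,0.0045,0,0.0135,0],
  [0,0,0,0,0,0,0],
])

```text
t: 6.4
eef_pos: [0.4521, -0.2019, 0.1205]
ee_rot: [3.137, -0.015, 0.071]
force: [-0.3, 0.5, -1.2]
width: 0.0217
```

Run:
```python
from h import *
snap(4)
crop("top",4,270,130,120,100,6,"pics/c9.png")
crop("side",4,180,130,200,150,4,"pics/c10.png")
s=get_state();print(s['eef_pos'],s['ee_rot'],s['force'],s['width'])
```

```text
[ 0.451112   -0.20176057  0.11929274] [ 3.13733348 -0.01329199  0.07064484] [-0.92219401 -0.84247353 -1.09386757] 0.021697018170566962
```

View pics/c9.png

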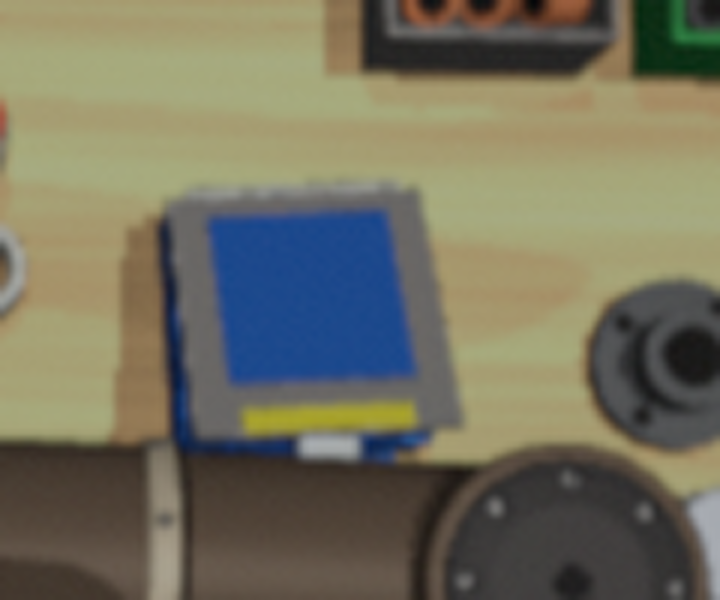

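View pics/c10.png

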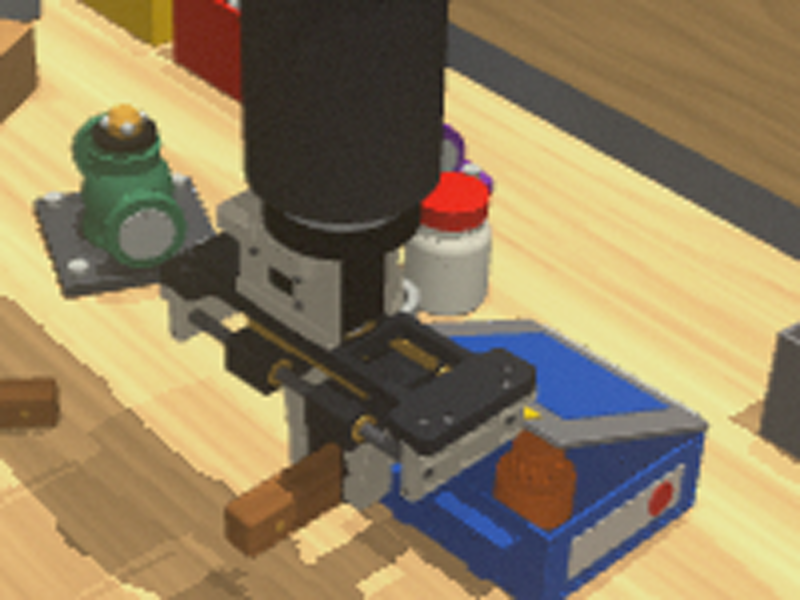

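The lid is rising with the blade under it (about 25°) and the orange cap is visible inside the case. Continuing the arc.

Emit:
play_rows([
  [0,0,0,0.0065,0.0005,0.0115,0],
  [0,0,0,0.0075,0.0005,0.011,0],
  [0,0,0,0.009,0.0005,0.0115,0],
  [0,0,0,0.0095,0.0005,0.0105,0],
  [0,0,0,0.011,0.001,0.0095,0],
  [0,0,0,0.0115,0.001,0.0085,0],
  [0,0,0,0,0,0,0],
])

```text
t: 7.38
eef_pos: [0.5096, -0.1975, 0.1856]
ee_rot: [3.137, -0.011, 0.071]
force: [-0.0, -0.6, -0.9]
width: 0.0217
```

Emit:
play_rows([
  [0,0,0,0.0115,0.001,0.005,0],
  [0,0,0,0.0115,0.001,0.004,0],
  [0,0,0,0.014,0.001,0.003,0],
  [0,0,0,0.014,0.001,0.002,0],
  [0,0,0,0.012,0.001,0,0],
  [0,0,0,0,0,0,0],
])

```text
t: 8.12
eef_pos: [0.577, -0.192, 0.1994]
ee_rot: [3.138, -0.01, 0.071]
force: [-0.3, -0.1, -0.8]
width: 0.0215
```

Run:
```python
from h import *
snap(5)
crop("top",5,270,130,120,100,6,"pics/c11.png")
crop("side",5,180,90,250,190,3,"pics/c12.png")
s=get_state();print(s['eef_pos'],s['ee_rot'],s['force'],s['width'])
```

```text
[ 0.57602823 -0.19203968  0.19954046] [ 3.13781298 -0.00957809  0.07039158] [ 0.25547601 -0.13937776 -1.67110553] 0.021240294047025557
```

View pics/c11.png

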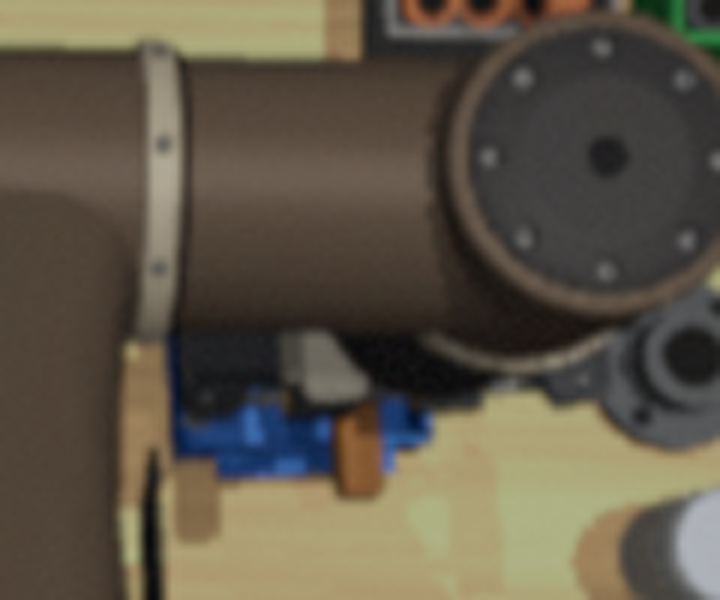

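View pics/c12.png

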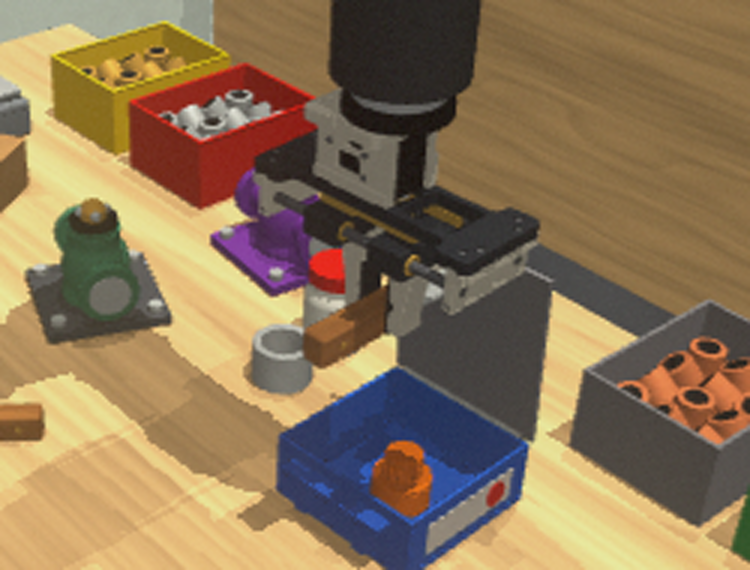

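Lid is nearly upright and the cap is visible at crop (403,470); one more small push.

Emit:
play_rows([
  [0,0,0,0.01,0.0005,0,0],
  [0,0,0,0.008,0.0005,0,0],
  [0,0,0,0,0,0,0],
  [0,0,0,-0.03,-0.002,0,0],
  [0,0,0,-0.05,-0.003,0,0],
  [0,0,0,-0.05,-0.003,0,0],
])

```text
t: 8.98
eef_pos: [0.4643, -0.199, 0.1983]
ee_rot: [3.137, -0.009, 0.071]
force: [0.5, 0.7, 0.8]
width: 0.0214
```

Run:
```python
from h import *
snap(6)
crop("top",6,270,130,120,100,6,"pics/c13.png")
crop("side",6,180,90,250,190,3,"pics/c14.png")
s=get_state();print(s['eef_pos'],s['ee_rot'],s['force'],s['width'])
```

```text
[ 0.46104968 -0.19893796  0.19869583] [ 3.13847384 -0.00847343  0.06996238] [ 1.1463719  -0.06114094  0.06977943] 0.021485083477752527
```

View pics/c13.png

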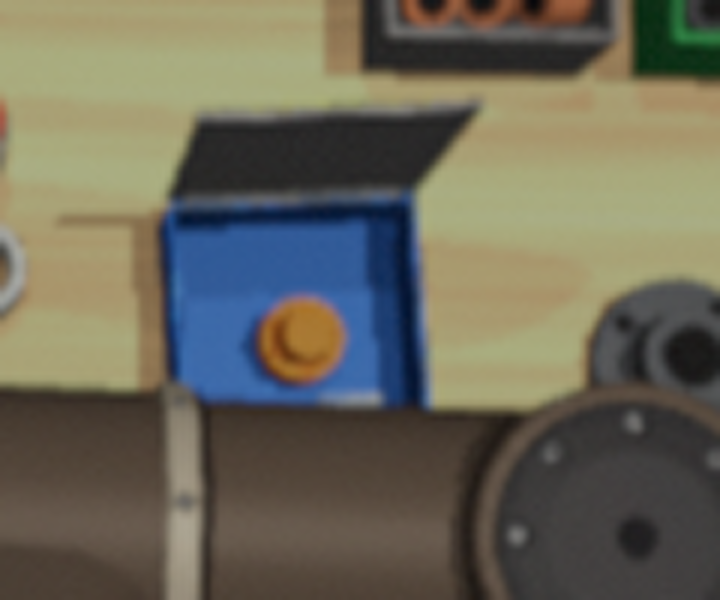

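View pics/c14.png

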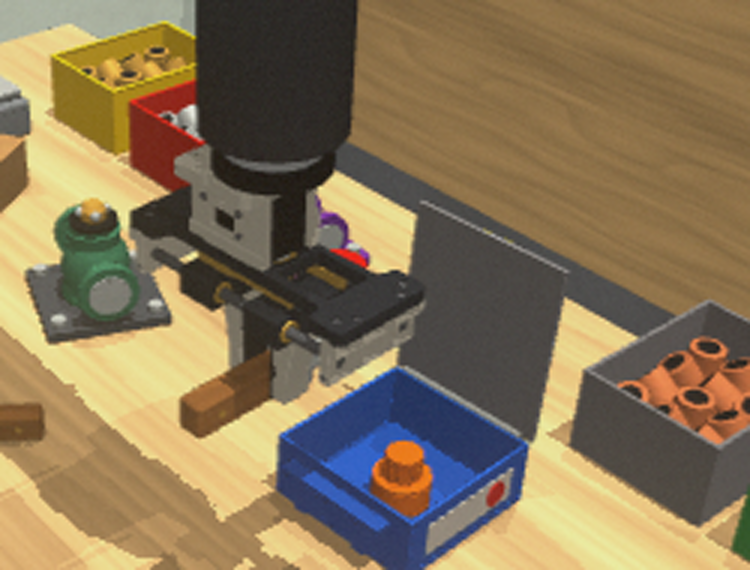

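The lid stands about upright; the cap knob is at top crop (307,335). Measuring both.

Run:
```python
from h import *
for n in("top","side"):
    p,d=load(n,6);P=cloud(n,d);hsv=cv2.cvtColor(p,cv2.COLOR_BGR2HSV)
    orm=(hsv[...,0]>5)&(hsv[...,0]<20)&(hsv[...,1]>130)
    for z0,z1 in((.025,.038),(.044,.06)):
        q,r=rect(P,(.53,.68,-.25,-.13),z0,z1,orm);print(n,"cap",z0,len(q),r[:2],q.mean(0))
        if len(q)>5: print(cv2.minEnclosingCircle(q[:,:2].astype(np.float32)))
    m=(P[...,0]>.66)&(P[...,0]<.76)&(P[...,1]>-.25)&(P[...,1]<-.12)&(P[...,2]>.08)&(P[...,2]<.23)
    q=P[m];print(len(q),q.mean(0))
    if len(q)>20:
        c=q-q.mean(0);nrm=np.linalg.svd(c,full_matrices=False)[2][2];print("normal",nrm)
p=lambda x,y:(270+x/6-.4,130+y/6-.4)
print(atz("top",*p(307,335),.052),atz("top",*p(301,341),.030))
f=lambda x,y:(180+x/3-.33,90+y/3-.33)
print(atz("side",*f(404,450),.052))
```

```text
top cap 0.025 55 ((0.6112145185470581, -0.19344326853752136), (0.038437291979789734, 0.04329198598861694)) [ 0.60697914 -0.18738397  0.03091431]
((0.6120049953460693, -0.19388972222805023), 0.022626597434282303)
top cap 0.044 67 ((0.6125695109367371, -0.19480401277542114), (0.02800755575299263, 0.027745693922042847)) [ 0.61199905 -0.1950878   0.05244846]
((0.6118828058242798, -0.19557538628578186), 0.015616663731634617)
571 [ 0.69255507 -0.18524786  0.15888275]
normal [-0.99605036 -0.06646125  0.05887774]
side cap 0.025 146 ((0.6050567626953125, -0.2001028209924698), (0.03740285709500313, 0.04593486711382866)) [ 0.60156924 -0.20298018  0.03006273]
((0.6078085899353027, -0.1973259001970291), 0.024355364963412285)
side cap 0.044 104 ((0.6086246967315674, -0.1969199776649475), (0.030102800577878952, 0.028324883431196213)) [ 0.60705092 -0.19864509  0.05066501]
((0.6082797050476074, -0.19574667513370514), 0.01627652905881405)
2297 [ 0.69018513 -0.18898156  0.15130086]
normal [-0.99658902 -0.0658367   0.049758  ]
[ 0.61127752 -0.19403354  0.052     ] [ 0.61135426 -0.19429791  0.03      ]
[ 0.61111288 -0.19478228  0.052     ]
```

Emit:
play_rows([
  [0,0,0,0,0.03,-0.01,0],
  [0,0,0.005,0.002,0.05,-0.03,0],
  [0,0,0.005,0.002,0.05,-0.04,0],
  [0,0,0,0.002,0.035,-0.04,0],
  [0,0,0,0,0.005,-0.03,0],
  [0,0,0,0,0,-0.018,0],
  [0,0,0,0,0,0,0],
  [0,0,0,0,0,0,0],
])

```text
t: 10.07
eef_pos: [0.4708, -0.0241, 0.0317]
ee_rot: [3.138, -0.022, 0.081]
force: [0.6, 0.1, -0.7]
width: 0.0215
```

Run:
```python
from h import *
s=get_state();print(s['eef_pos'],s['ee_rot'],s['force'],s['width'])
```

```text
[ 0.47078125 -0.02407925  0.03168448] [ 3.13845145 -0.02228139  0.08068944] [ 0.59452614  0.09438726 -0.73928385] 0.02148942427931711
```

Emit:
play_rows([
  [0,0.013,0,0,-0.004,-0.006,0],
  [0,0,0,0,0,-0.005,0],
  [0,0,0,0,0,0,0],
])

```text
t: 10.45
eef_pos: [0.4723, -0.0285, 0.0219]
ee_rot: [3.141, -0.012, 0.08]
force: [-0.3, -1.0, -0.8]
width: 0.0212
```

Emit:
play_rows([
  [0,0.003,0,0,0,-0.0035,0],
  [0,0,0,0,0,-0.0025,0],
  [0,0,0,0,0,0,0],
])

```text
t: 10.82
eef_pos: [0.4725, -0.0285, 0.0159]
ee_rot: [3.141, -0.01, 0.079]
force: [-0.6, 0.7, 1.8]
width: 0.0217
```

Emit:
play_rows([
  [0,0,0,0,0,0,0.55],
  [0,0,0,0,0,0,0.55],
  [0,0,0,0,0,0,0.55],
  [0,0,0,0,0,0.03,0.55],
  [0,0,0,0,0,0.05,0.55],
  [0,0,0,0,-0.01,0.06,0.55],
])

```text
t: 11.58
eef_pos: [0.4691, -0.0393, 0.1551]
ee_rot: [3.139, 0.0, 0.08]
force: [1.0, -0.5, -0.5]
width: 0.0484
```

Run:
```python
from h import *
snap(7)
crop("side",7,120,90,300,190,2.6,"pics/c15.png")
s=get_state();print(s['eef_pos'],s['ee_rot'],s['force'],s['width'])
```

```text
[ 0.4734321  -0.03906546  0.1605192 ] [ 3.13997104 -0.01234059  0.08037591] [ 1.05166616  0.15551134 -0.64265498] 0.048233828681014106
```

View pics/c15.png

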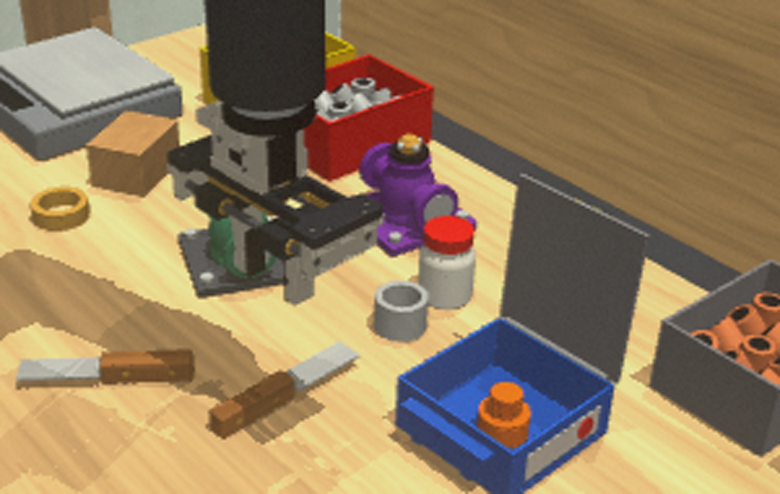

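Blade lies flat in its old place and is released. Now to the cap.

Emit:
play_rows([
  [0,0,0,0.025,-0.03,0,0.55],
  [0,0.005,-0.003,0.04,-0.045,0,0.55],
  [0,0.005,0,0.04,-0.045,0,0.55],
  [0,0,0,0.03,-0.03,-0.01,0.55],
  [0,0,0,0,-0.005,-0.02,0.55],
  [0,0,0,0,0,0,0.55],
])

```text
t: 12.42
eef_pos: [0.6132, -0.1994, 0.1315]
ee_rot: [-3.141, -0.008, 0.079]
force: [-0.8, 0.5, 0.8]
width: 0.0481
```

Run:
```python
from h import *
s=get_state();print(s['eef_pos'],s['ee_rot'],s['force'],s['width'])
```

```text
[ 0.61322196 -0.19938339  0.1315231 ] [-3.14114815 -0.00842465  0.07901174] [-0.76606427  0.51922919  0.77709073] 0.048080575567087745
```

Emit:
play_rows([
  [0,0.006,-0.01,-0.002,0.005,-0.02,0.55],
  [0,0,0,0,0,-0.025,0.55],
  [0,0,0,0,0,-0.02,0.55],
  [0,0,0,0,0,-0.008,0.55],
  [0,0,0,0,0,0,0.55],
])

```text
t: 13.05
eef_pos: [0.6112, -0.191, 0.0586]
ee_rot: [-3.141, -0.005, 0.071]
force: [-0.1, -0.3, -0.6]
width: 0.0484
```

Run:
```python
from h import *
snap(8)
crop("side",8,240,130,140,150,4,"pics/c16.png")
s=get_state();print(s['eef_pos'],s['ee_rot'],s['force'],s['width'])
```

```text
[ 0.61181869 -0.19127492  0.0594228 ] [-3.14140595 -0.00669247  0.07101586] [-0.28621064  0.8234401  -0.03204648] 0.04791423430894261
```

View pics/c16.png

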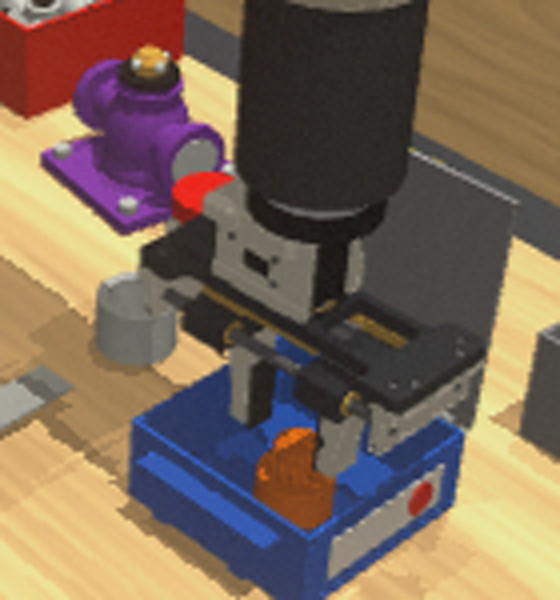

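Emit:
play_rows([
  [0,0.005,0,0,-0.003,-0.008,0.55],
  [0,0,0,0,0,-0.006,0.55],
  [0,0,0,0,0,0,0.55],
], grip_force=25)

```text
t: 13.52
eef_pos: [0.6127, -0.1946, 0.0461]
ee_rot: [-3.141, -0.004, 0.071]
force: [-0.2, -0.7, 1.2]
width: 0.0483
```

Emit:
play_rows([
  [0,0,0,-0.001,0,-0.003,0.55],
  [0,0,0,0,0,0,0],
  [0,0,0,0,0,0,0],
  [0,0,0,0,0,0,0],
  [0,0,0,0,0,0,0],
], grip_force=30)

```text
t: 14.15
eef_pos: [0.6117, -0.1947, 0.0431]
ee_rot: [-3.141, -0.004, 0.071]
force: [0.4, 0.4, -1.1]
width: 0.0294
```

Emit:
play_rows([
  [0,0,0,0,0,0.02,0],
  [0,0,0,0,0,0.04,0],
  [0,0,0,0,0,0.05,0],
  [0,0,0,0,0.01,0.05,0],
  [0,0,0,-0.003,0.045,0.005,0],
  [0,0,0,-0.004,0.055,0,0],
  [0,0,0,-0.004,0.055,0,0],
  [0,0,0,-0.004,0.055,0,0],
  [0,0,0,-0.004,0.055,0,0],
  [0,0,0,-0.004,0.055,0,0],
  [0,0,0,-0.002,0.035,0,0],
  [0,0,0,0,0,0,0],
], grip_force=60)

```text
t: 15.65
eef_pos: [0.5826, 0.1815, 0.214]
ee_rot: [-3.139, -0.005, 0.069]
force: [0.2, -0.1, -0.3]
width: 0.0287
```

Run:
```python
from h import *
snap(9)
crop("side",9,130,60,160,150,4,"pics/c17.png")
crop("top",9,150,130,120,100,6,"pics/c18.png")
s=get_state();print(s['eef_pos'],s['ee_rot'],s['force'],s['width'])
```

```text
[0.58266608 0.17939418 0.21405506] [-3.13928502 -0.00521181  0.06655888] [-0.38455348 -0.32270209 -1.5229098 ] 0.028651068413685307
```

View pics/c17.png

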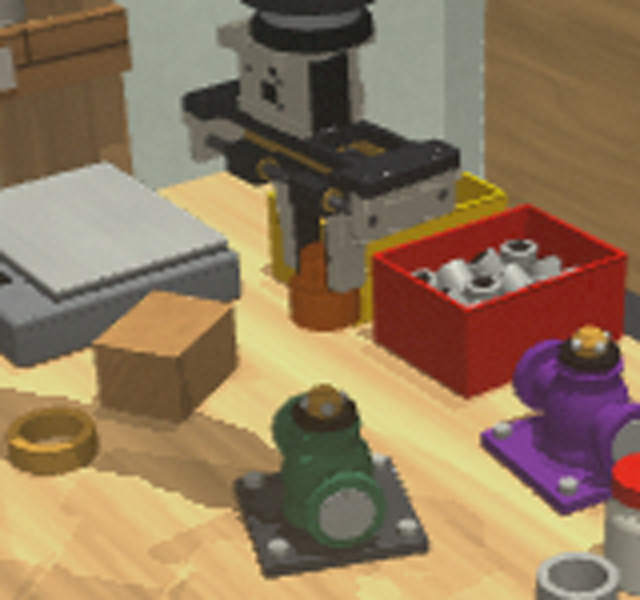

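View pics/c18.png

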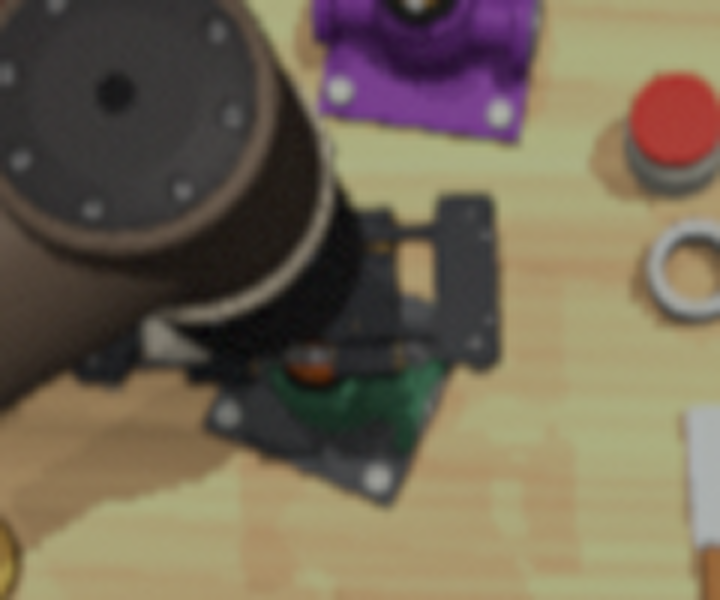

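Emit:
play_rows([
  [0,0.005,0,0.001,0.012,-0.02,0],
  [0,0,0,0,0,-0.019,0],
  [0,0,0,0,0,0,0],
  [0,0,0,0,0,0,0],
])

```text
t: 16.25
eef_pos: [0.5838, 0.1891, 0.172]
ee_rot: [-3.139, 0.002, 0.062]
force: [-0.5, 0.2, -0.6]
width: 0.0289
```

Run:
```python
from h import *
snap(10)
s=get_state();print(s['eef_pos'],s['ee_rot'],s['force'],s['width'])
crop("side",10,180,100,60,75,8,"pics/c19.png")
crop("side",0,190,140,45,45,13,"pics/c20.png")
crop("top",0,180,165,50,50,11,"pics/c21.png")
```

```text
[0.58371421 0.18923502 0.17225376] [-3.13902856e+00  1.39634365e-03  6.20845630e-02] [-0.67973813 -0.46237303 -0.33008241] 0.028715239314012528
```

View pics/c19.png

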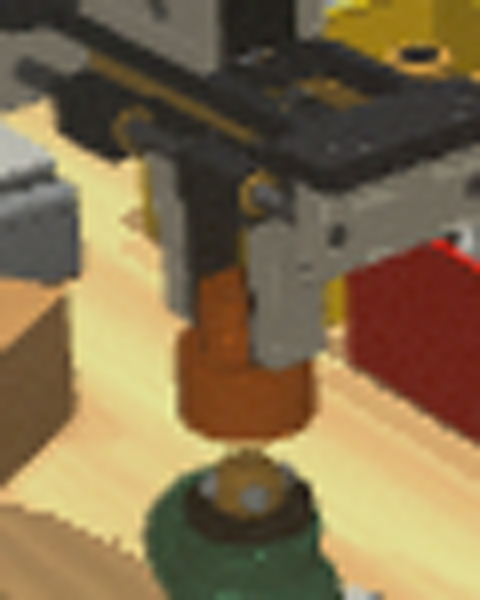

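View pics/c20.png

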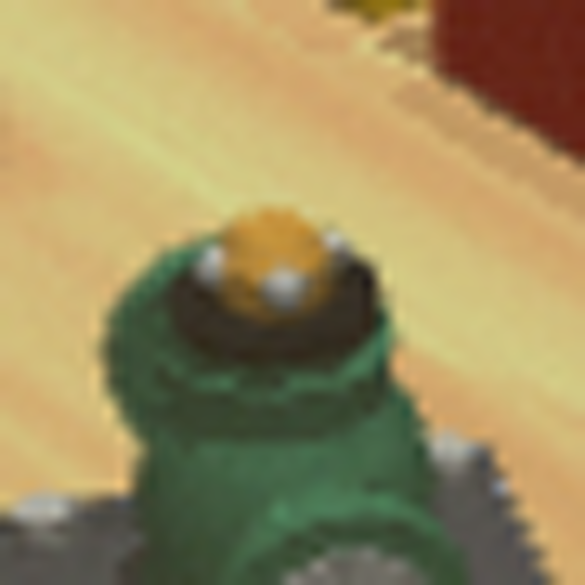

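View pics/c21.png

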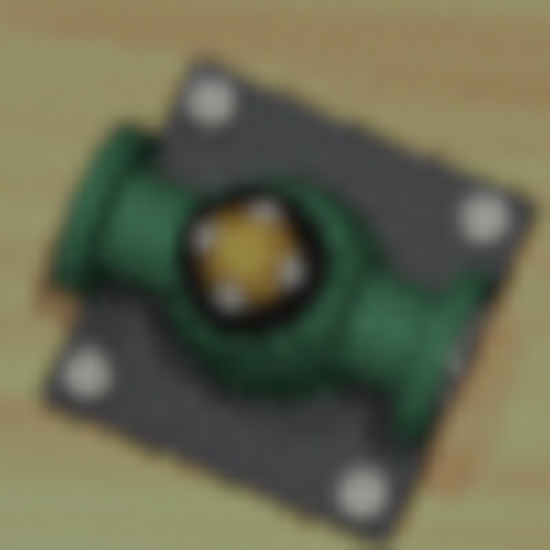

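Run:
```python
from h import *
f=lambda x,y:(180+x/11-.45,165+y/11-.45)
print("balls",atz("top",*f(248,254),.102),"seal",atz("top",*f(251,253),.0945))
# side columns
C=camera_params("side")["extrinsics"][:3,:3][0]
def lat(u,v,z): return atz("side",u,v,z)@C
g=lambda x,y:(190+x/13-.46,140+y/13-.46)
print("side0 stud",atz("side",*g(272,228),.1105),[atz("side",*g(c,r),z)@C for c,r,z in((273,228,.1105),(275,310,.0945))])
h=lambda x,y:(180+x/8-.44,100+y/8-.44)
print("side10 stud/seal",atz("side",*h(250,487),.1045)@C,atz("side",*h(252,505),.0945)@C)
print("cap", [atz("side",*h(c,r),z)@C for c,r,z in((246.5,415,.133),)])
t=np.array([.5837,.1892,.133]);print("tcp lat",t@C, proj("side",t))
```

```text
balls [0.58721775 0.19633617 0.102     ] seal [0.58866837 0.19655655 0.0945    ]
side0 stud [0.58405094 0.19498872 0.1105    ] [np.float64(0.3371472475901785), np.float64(0.3373252129856411)]
side10 stud/seal 0.33820921941194115 0.3380701559176449
cap [np.float64(0.33841939887488154)]
tcp lat 0.3403670072919413 [211.17156082 150.81803908]
```

Run:
```python
from h import *
a=np.linspace(0,6.28,200)
def maxrow(c,r,z): return max(proj("side",[c[0]+r*np.cos(t),c[1]+r*np.sin(t),z])[1] for t in a)
def minrow(c,r,z): return min(proj("side",[c[0]+r*np.cos(t),c[1]+r*np.sin(t),z])[1] for t in a)
print("cap pred",maxrow((.5837,.1892),.024,.1335),"obs",100+440/8-.44)
for c in((.584,.192),(.5857,.194),(.587,.196)):
  print(c,"seal front top edge",maxrow(c,.0235,.0955),"obs",140+362/13-.46,100+544/8-.44,"studtop back", minrow(c,.009,.1105),"obs",140+208/13-.46,100+450/8-.44)
```

```text
cap pred 154.9177003512031 obs 154.56
(0.584, 0.192) seal front top edge 166.42393751812918 obs 167.38615384615383 167.56 studtop back 155.91631609298676 obs 155.54 155.81
(0.5857, 0.194) seal front top edge 165.9414327545058 obs 167.38615384615383 167.56 studtop back 155.4579815801184 obs 155.54 155.81
(0.587, 0.196) seal front top edge 165.50557318250964 obs 167.38615384615383 167.56 studtop back 155.04391313145126 obs 155.54 155.81
```

Emit:
play_rows([
  [0,0,0,0.0013,0.004,-0.01,0],
  [0,0,0,0,0,-0.008,0],
  [0,0,0,0,0,0,0],
])

```text
t: 16.73
eef_pos: [0.5854, 0.1936, 0.1537]
ee_rot: [-3.138, 0.0, 0.062]
force: [-0.4, 0.4, 0.0]
width: 0.0287
```

Run:
```python
from h import *
snap(11)
s=get_state();print(s['eef_pos'],s['ee_rot'],s['force'],s['moment'],s['width'])
crop("side",11,180,100,60,75,8,"pics/c22.png")
```

```text
[0.58578926 0.19377951 0.15453374] [-3.13782577e+00 -8.19314743e-04  6.19093011e-02] [ 0.54025867  0.25589864 -0.23442726] [-0.12249446  0.00273903 -0.03909252] 0.0287066396481856
```

View pics/c22.png

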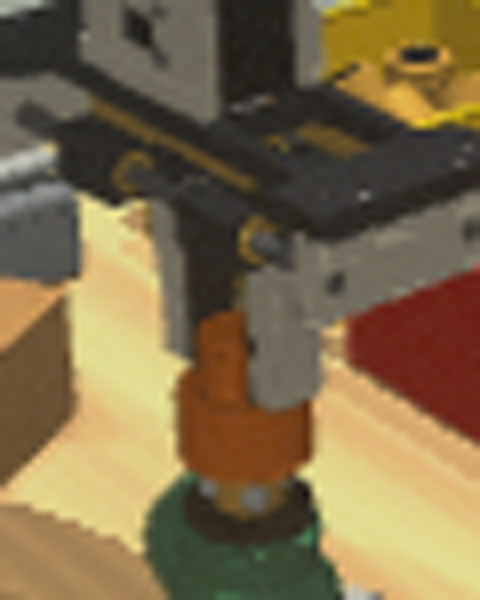

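Cap (columns 178–314) sits centred over the stud/seal (184–318) once perspective is accounted for. Lowering gently.

Emit:
play_rows([
  [0,0,0,0,0,-0.004,0],
  [0,0,0,0,0,-0.004,0],
  [0,0,0,0,0,0,0],
])

```text
t: 17.2
eef_pos: [0.5859, 0.1939, 0.1464]
ee_rot: [-3.137, -0.001, 0.062]
force: [-0.3, 0.1, -0.3]
width: 0.0287
```

Emit:
play_rows([
  [0,0,0,0,0,-0.003,0],
  [0,0,0,0,0,-0.003,0],
  [0,0,0,0,0,0,0],
])

```text
t: 17.58
eef_pos: [0.5869, 0.1944, 0.1424]
ee_rot: [-3.137, -0.004, 0.063]
force: [-2.3, 0.7, 1.6]
width: 0.0289
```

Emit:
play_rows([
  [0,0.003,0,-0.002,-0.0005,-0.003,0],
  [0,0,0,0,0,-0.003,0],
  [0,0,0,0,0,0,0],
])

```text
t: 17.95
eef_pos: [0.5862, 0.1945, 0.1386]
ee_rot: [-3.135, -0.005, 0.064]
force: [-0.1, 0.4, -3.9]
width: 0.029
```

Emit:
play_rows([
  [0,0,0,0,0,-0.003,0],
  [0,0,0,0,0,-0.003,0],
  [0,0,0,0,0,0,0],
])

```text
t: 18.32
eef_pos: [0.5865, 0.1944, 0.1324]
ee_rot: [-3.135, -0.006, 0.064]
force: [-1.3, -0.2, 3.8]
width: 0.0286
```

Run:
```python
from h import *
snap(12)
s=get_state();print(s['eef_pos'],s['ee_rot'],s['force'],s['moment'],s['width'])
crop("side",12,180,100,60,75,8,"pics/c23.png")
```

```text
[0.58644846 0.19444818 0.13254967] [-3.1353342  -0.00570203  0.06396471] [-1.34031899 -0.26601465  3.3776932 ] [-0.18804274  0.70765395 -0.02585255] 0.028580701116520543
```

View pics/c23.png

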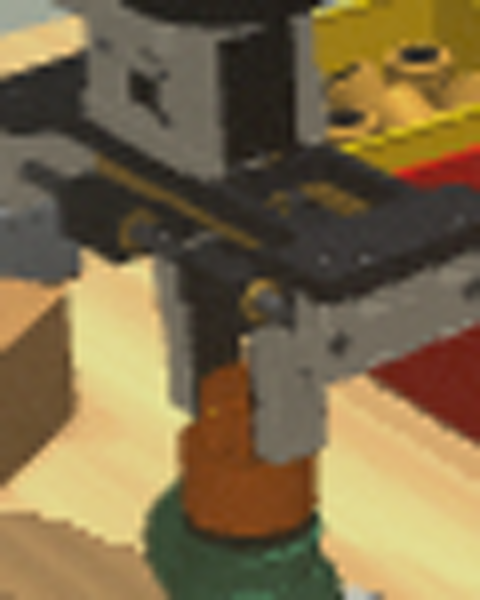

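Emit:
play_rows([
  [0,0.003,0,-0.0005,0,-0.002,0],
  [0,0,0,0,0,-0.0015,0],
])

```text
t: 18.68
eef_pos: [0.5866, 0.1945, 0.1304]
ee_rot: [-3.135, -0.004, 0.065]
force: [-4.5, 0.1, 10.1]
width: 0.0287
```

Emit:
play_rows([
  [0,0.002,0,-0.001,0,-0.0015,0],
  [0,0,0,0,0,-0.001,0],
])

```text
t: 18.92
eef_pos: [0.5866, 0.1945, 0.1303]
ee_rot: [-3.135, -0.005, 0.065]
force: [-5.9, -0.1, 10.9]
width: 0.0289
```

Run:
```python
from h import *
snap(13)
s=get_state();print(s['t'],s['eef_pos'],s['ee_rot'],s['force'],s['moment'],s['width'])
crop("side",13,120,90,260,190,3,"pics/c24.png")
p,_=load("top",13)
```

```text
19.025 [0.5865153  0.1944878  0.13031247] [-3.13478428 -0.00491477  0.0654285 ] [-3.07000135 -0.65996272 10.05697651] [-0.39371828  1.53728474 -0.07488494] 0.02857167725970612
```

View pics/c24.png

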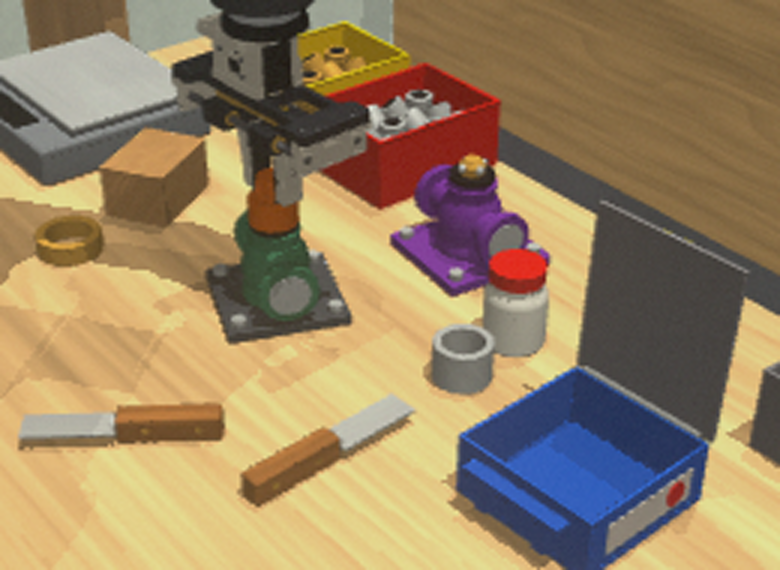

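View pics/top13.png

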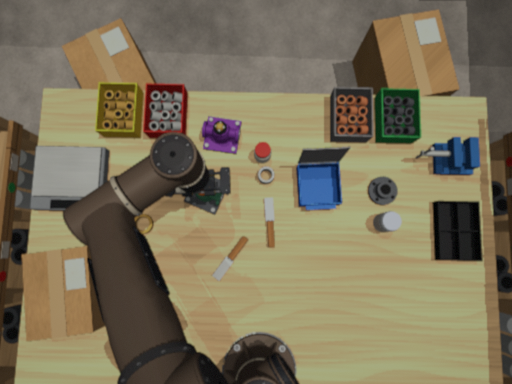

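Emit:
play_rows([
  [0,0,0,-0.001,0,-0.0025,0],
  [0,0,0,0,0,-0.002,0],
])

```text
t: 19.27
eef_pos: [0.5867, 0.1945, 0.1298]
ee_rot: [-3.135, -0.009, 0.067]
force: [-9.5, -0.8, 17.8]
width: 0.0288
```

Run:
```python
from h import *
for _ in range(3):
    grab_frame("side"); s=get_state();print(s['t'],s['eef_pos'],s['force'],s['width'])
print(job_done())
```

```text
19.325 [0.58662021 0.19451613 0.1298767 ] [-7.38319362 -1.10648402 16.87903592] 0.02940951070921429
19.375 [0.58658953 0.19447042 0.12985447] [-7.7664482  -1.06383105 16.78976489] 0.02883335854091353
19.425 [0.58661791 0.19447504 0.12985759] [-6.30216099 -0.87097894 17.01057669] 0.029108534419269482
the job is handed in; nothing more can be done
None
```

I finished the job and handed it in at t ≈ 19.4 s, with the cap still held and pressed down on the green valve's stud.

- **Lid:** I levered it up with the right-hand blade. The camera depth put it at about 93°, just past upright, and it stayed there.
- **Blade:** it is back flat on the bench, within a few millimetres of where it started.
- **Cap:** I took it from the case and pressed it onto the stud. The upward force first reversed to about -4 N, which I took as the click; no higher peak before it was recorded between readings. It then rose steadily as I pressed on.
- **Final hold:** the cap was pressed down with about 17 N, steady over the last three readings. The tool height puts the seal at about 3.5 mm squeezed or slightly more, against its 4 mm stop. I had no direct reading of the seal.
- **Sideways force:** the last readings also showed 6–8 N along x, so the cap was probably held slightly off-centre or tilted. The tool was within 0.01 rad of upright.
- **Other things:** in the last pictures the bystanders I could see were where they began.

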